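# Clear the photometer and hold its lid at the balance point

## Task

Take the steel cup that was left on top of the photometer and nest it upright, without dropping it, all the way into the identical steel cup that stands in the white drip tray, and let it go there. Then take the photometer's lid by its bar, swing it up slowly until it stands straight up at its balance point, where it would fall neither way, and finish while still holding it there, at rest. Do not raise the lid before the cup is put away, never let it go over to the other side, and leave the other things on the bench where they are.

Things in the scene. Friction and masses are not known exactly. Their poses are not given: they have to be found in the camera images.
- photometer: White and blue bench instrument, fixed, 200 mm (its x) by 206 mm (its y), top 100 mm above the bench. Origin on the bench under the lid's hinge line; z up, y from the hinge line to the half covered by the closed lid (robot's left), x away from the robot. The bare half of the top (y -110 to 0 mm) carries the steel cup at the start.
- flap_hinge (a point): Middle of the lid's hinge axis, 112 mm above the bench; fixed on the photometer, with the photometer's axes. The hinge axis is this point's x axis.
- flap (a joint): Angle of the lid about its hinge, rad: 0 closed (lying level), pi/2 standing straight up, which is its balance point (its centre of mass is then over the hinge), pi fallen over flat on the other side. The hinge is nearly free of friction: let go anywhere else it falls. Starts at 0.
- flap_bar (a point): Middle of the lid's steel grab bar: round, 10 mm thick, 118 mm long, parallel to the hinge axis (along this point's x) and 145 mm from it, in the plane of the lid; this point's y points from hinge to bar. It stands out past the photometer's left side, with free space below. Being round, it can turn between the fingers as the lid swings.
- flap_mid (a point): Centre of the lid's panel. The lid: grey panel 160 x 92 x 12 mm with its bar, 0.19 to 0.31 kg in all. This point lies 54 mm from the hinge axis; x along the hinge, y towards the bar. Two 8 mm square arms, centred 55 mm either side of the middle, carry the bar; the clear gap between bar and panel edge is 40 mm.
- cup_mid (a point): The steel cup on top of the photometer: point on its axis half-way up (42.5 mm above its foot); z is its axis. Round, 85 mm tall; 32 mm diameter at the foot widening to 50 mm at 53 mm height, then a straight collar of 62 mm diameter from 53 to 85 mm height; wall 2.5 mm; 0.08 to 0.17 kg. Grip it by the upper 25 mm of the collar.
- base_cup_mid (a point): The identical steel cup standing loose in the drip tray: point on its axis half-way up (42.5 mm above its foot, 47.5 mm above the bench); z is its axis. When nested, the step under the upper cup's collar rests on this cup's rim, so the upper cup stands 32 mm higher than this one.
- tray: White plastic drip tray, fixed, 130 x 130 mm, floor 5 mm and lip 14 mm above the bench, to the left or right of the photometer. Origin under its centre.
- reagent_jar: Brown glass jar with black lid, 68 mm diameter, 110 mm tall; stands on the bench, sometimes to the left and sometimes to the right of the photometer. Leave alone. Origin at the centre of its foot.
- glass_beaker: Plain glass beaker, straight sided, about 68 mm diameter, 85 mm tall (not one of the two steel cups). Leave alone. Origin at the centre of its foot.
- tip_rack: Closed grey plastic box with a clear lid, 87 x 127 x 63 mm, left behind the photometer. Leave alone. Origin at the centre of its foot.
- wash_bottle: White plastic bottle, 64 mm diameter, 170 mm tall, behind the photometer. Leave alone. Origin at the centre of its foot.
- sample_jar: Small glass jar with white lid, 60 mm diameter, 70 mm tall, near the robot on the right. Leave alone. Origin at the centre of its foot.
- spatula: Spatula lying flat across the front of the bench, near the robot. Leave alone. Origin at the middle of its length, on the bench.
- weight: Brass cylinder, 34 mm diameter, 30 mm tall, behind the photometer. Leave alone. Origin at the centre of its foot.
Mind the look-alikes: they are no part of the job. Leave any blue look-alike of the part that bears cup_mid alone. What is shaped like the part that bears base_cup_mid but red is not meant.

How it is judged (in metres and radians):
On the way, in this order (a step that is already met when the one before it is completed fails the run):
1. the cup is nested in the cup in the tray and let go (horizontal distance between cup_mid and base_cup_mid below 0.006 m and z of cup_mid in the frame of base_cup_mid between 0.027 and 0.037 m and angle between base_cup_mid's own z axis and vertical below 0.12 rad and angle between cup_mid's own z axis and vertical below 0.15 rad and horizontal distance between base_cup_mid and tray below 0.05 m and height (world z) of base_cup_mid below 0.056 m and contact force between the fingers and cup below 0.05 N and contact force between the fingers and base_cup below 0.05 N and linear speed of cup below 0.05 m/s), for 0.3 s.
2. the lid stands at its balance point, at rest, in the fingers (value of joint flap between 1.4708 and 1.6708 rad and velocity of joint flap between -0.15 and 0.15 rad/s and contact force between the fingers and flap above 0.3 N), for 0.3 s.
At the end, for the whole second after the job is handed in: Fingers hold the lid (contact over 0.3 N), it stands upright within 0.1 rad, still (under 0.15 rad/s). The cup is let go in the tray's cup: coaxial within 6 mm, 27 to 37 mm higher, tilted under 0.15 rad (lower cup 0.12), lower cup on the tray floor (all of step 1 and all of step 2); the arm keeps its last pose, push and grip.
It fails at once if the lid went over past its balance point (beyond 2.0 rad) (value of joint flap above 2 rad).
It fails at once if the lid swung fast (over 2 rad/s) (velocity of joint flap above 2 rad/s or velocity of joint flap below -2 rad/s).
It fails at once if the lid was raised before the cup was put away (value of joint flap above 0.3 rad and horizontal distance between cup_mid and base_cup_mid above 0.03 m).
It fails at once if the cup was dropped (contact force between the fingers and cup below 0.05 N and linear speed of cup above 0.6 m/s).
It fails at once if a bystander was moved more than 30 mm (distance of any of reagent_jar, glass_beaker, tip_rack, wash_bottle, sample_jar, spatula, weight from where it was at the start of the episode above 0.03 m).
It also fails if it takes over 56 s, if anything falls off the work surface, if the arm or the gripper's body presses on something with over 40 N, if the wrist force passes 120 N, or if a joint passes its speed limit or range.

## Robot

A 6-joint arm with a two-finger parallel gripper is mounted at the origin on the work surface. World frame = base frame: x ahead of the robot, y to its left, z up, the work surface at z = 0. Lengths are in m, angles in degrees, forces in N, time in s.
With the tool pointing down it reaches from about 0.375 to 0.9 m from the base axis. Payload 3.1 kg.
Tool frame: the origin (TCP) lies at the very end of the fingers, on their centre line; the grasp point (between the pads) lies 19 mm behind it; z points along the fingers, y is the direction in which the jaws open and shut (so a half turn about z gives the same grasp; the last joint's range is limited). The gripper opens to 87 mm and grips with 3 to 60 N. Pads are 19 mm wide; open, the fingers measure 117 mm over their backs; the gripper's body (75 mm by 190 mm) begins 51 mm behind the grasp point.
Start: joints at [-83.91, 30.224, 82.088, -0, 67.689, -10.227], TCP at [0.176, -0.6, 0.223] pointing down, gripper open.
Joint ranges: [-176.69, 176.69], [-43.24, 126.21], [12.49, 139.97], [-82, 262], [0, 151.66], [-163.58, 163.58]. Speed limits (degrees/s): [159.86, 159.86, 180, 180, 180, 180].

## Interface

Orientations are given as a 3x3 rotation matrix whose columns are the frame's x, y, z axes.
In Python, from rig import readout, capture, camera_model, bot, spot_in, regions_of gives the robot as it stands.
- The arm moves only by the tool send_rows, never from a script. Its argument "moves" is a list that holds one entry, the list of rows, each a list of 7 numbers: the turn, a rotation vector about the tool's x, y, z in degrees, then the shift along the tool's x, y, z in cm, then the opening, from -1 (shut) to 1 (fully open). A call has exactly 5 rows; each row shifts and turns the commanded pose from where the row before left it, along the tool's axes as they then stand; what a row does not reach is not made up. A row lasts 1/10 s, in which the tool goes at most 50 mm and 8.59 degrees, less where a joint would pass 70% of its speed; a pose out of reach is approached as far as the arm can. A call with a gripper value outside its range is refused whole. The fingers move at their own pace and stop on an object; the grip force is fixed at half the most. Time passes only in rows, so rows that do not move let the fingers close, or fill a call up. It gives the time, the measured TCP pose, the force and the opening at its end, in the units of the state.
- readout.read_state(): the state, without advancing time (a new reading comes with each control period).
- capture(name): name is "scene" or "side" or "wrist"; returns the picture (400x640x3 uint8, blue, green, red); there is no depth.
- camera_model(name): a dict with "camera_matrix" (3x3 intrinsics, pixels), "pose" (4x4, takes a point from camera to world coordinates). Camera axes: x right, y up, looking along -z (the intrinsics and any distortion apply to the point x, -y, -z); pixel columns grow to the right and rows downward; lengths in m; the calibration is good to about 2 mm. A picture is of the moment at which its call begins: read the wrist's pose just before it. camera_model takes no time and is no camera call; for the wrist camera it gives the pose at the moment of the call.
- bot.hand_in(): hands the job in, once; it reports no verdict.
Trained networks look in the newest picture that a camera, given by its name, has taken for a name from the list of things; names that differ only in an ending like _2 or _b are one class to them, and where a whole thing is asked for, a point or a joint stands for the part that bears it (a point fixed in the world has none). Each returns a list of dicts, best first, with "p" (0 to 1); they miss things now and then, are a little off and sometimes report something else, mostly with a low value. They report only what shows in the picture. A call takes as long as a camera call. They do not tell look-alikes from the thing itself.
- spot_in(camera, thing): "location" ([x, y, z] in m, in world coordinates, good to about 4 mm: the middle of the surface that is visible of it).
- regions_of(camera, thing): "mask" (400x640 bool, what is visible of it).
The state is a dict: "time_s": time; "joint_positions": joint angles; "qvel": joint speeds; "tau": joint torques, N m; "position": TCP position; "tcp_rot": TCP orientation; "force": force on the tool from outside, world axes, zero at the start; "moment": the same for the moment, N m; "opening": opening from 0.0 (shut) to 1.0 (fully open).
Only numpy, scipy, OpenCV 4.12 (cv2) and the standard library are available. Lean on these libraries where they do the work, as an engineer would, in place of code of your own. Each camera call takes 0.05 s, during which the arm holds its last target. There are 200 camera calls.

## Working session

There is one attempt and no reset: what is moved stays moved. The work goes in short steps, Python scripts to look and compute and a tool call to move; the robot and the scene stay as the last step left them, time stands still between calls to the robot, and variables do not carry over. Pictures are saved under pics/ and viewed, about 8 in all and at most 12, crops included, and the job is handed in when it is done.

Besides the shell and the picture viewer there is one more tool, called after "Emit:" as name([rows], argument=value, ...), one row to a line, values as JSON. send_rows: Moves the arm, as the interface text tells. Its arguments: {"type":"object","properties":{"moves":{"type":"array","items":{"type":"array","items":{"type":"array","items":{"type":"number"}}}}},"required":["moves"]}

```bash
mkdir -p pics; ls; cat > h.py <<'E'
import numpy as np, cv2
from rig import readout, capture, camera_model, bot, spot_in, regions_of
def proj(cam,P):
    m=camera_model(cam);T=np.linalg.inv(m["pose"]);p=T[:3,:3]@np.array(P)+T[:3,3]
    q=m["camera_matrix"]@np.array([p[0],-p[1],-p[2]]);return q[:2]/q[2]
def ray(cam,u,v):
    m=camera_model(cam);d=np.linalg.inv(m["camera_matrix"])@[u,v,1];d=np.array([d[0],-d[1],-d[2]])
    return m["pose"][:3,3],m["pose"][:3,:3]@d
def atz(cam,u,v,z):
    o,d=ray(cam,u,v);return o+d*(z-o[2])/d[2]
E
python3 - <<'E'
from h import *
np.set_printoptions(precision=4,suppress=True)
s=readout.read_state();print(s["time_s"],s["position"],s["tcp_rot"],s["opening"])
a=capture("scene");b=capture("side")
cv2.imwrite("pics/scene.png",a);cv2.imwrite("pics/side.png",b)
for c in("scene","side"):
    m=camera_model(c);print(c,m["camera_matrix"],m["pose"],[k for k in m])
    for t in("photometer","flap_bar","flap_mid","cup_mid","base_cup_mid","tray","reagent_jar","glass_beaker","wash_bottle","tip_rack"):
        print(t,[(round(r["p"],2),np.round(r["location"],3)) for r in spot_in(c,t)][:3])
E
```

```text
pics
0.0 [ 0.1755 -0.5991  0.2216] [[ 0.9597  0.2809 -0.0003]
 [ 0.2809 -0.9597  0.0021]
 [ 0.0004 -0.0021 -1.    ]] 1.0021109365807572
scene [[466.8121   0.     314.1166]
 [  0.     466.8121 188.0152]
 [  0.       0.       1.    ]] [[-0.6579 -0.5266  0.5384  1.2064]
 [ 0.7531 -0.4565  0.4738  0.5837]
 [-0.0037  0.7172  0.6969  0.9261]
 [ 0.      0.      0.      1.    ]] ['camera_matrix', 'pose']
photometer [(0.57, array([0.592, 0.042, 0.101])), (0.24, array([ 0.492, -0.358,  0.07 ]))]
flap_bar [(0.85, array([0.546, 0.066, 0.114]))]
flap_mid [(0.8, array([0.551, 0.065, 0.118]))]
cup_mid [(0.67, array([ 0.495, -0.189,  0.064])), (0.62, array([ 0.526, -0.048,  0.162]))]
base_cup_mid [(0.79, array([ 0.362, -0.37 ,  0.061])), (0.75, array([ 0.493, -0.356,  0.068]))]
tray [(0.87, array([ 0.501, -0.352,  0.002])), (0.24, array([0.547, 0.062, 0.117]))]
reagent_jar [(0.8, array([0.516, 0.373, 0.08 ])), (0.34, array([0.549, 0.065, 0.118]))]
glass_beaker [(0.73, array([ 0.673, -0.23 ,  0.065]))]
wash_bottle [(0.72, array([ 0.364, -0.115,  0.052])), (0.71, array([ 0.787, -0.104,  0.091])), (0.6
[... 306 characters left out ...]
    1.    ]] ['camera_matrix', 'pose']
photometer [(0.83, array([0.547, 0.052, 0.101])), (0.46, array([0.287, 0.11 , 0.002]))]
flap_bar [(0.86, array([0.536, 0.067, 0.117]))]
flap_mid [(0.78, array([0.538, 0.07 , 0.118]))]
cup_mid [(0.98, array([ 0.519, -0.047,  0.16 ])), (0.7, array([ 0.479, -0.219,  0.066]))]
base_cup_mid [(0.83, array([ 0.356, -0.368,  0.065])), (0.53, array([ 0.486, -0.347,  0.067]))]
tray [(0.67, array([ 0.485, -0.352,  0.006]))]
reagent_jar [(0.9, array([0.491, 0.383, 0.109]))]
glass_beaker [(0.63, array([ 0.678, -0.224,  0.061]))]
wash_bottle [(0.87, array([ 0.767, -0.103,  0.1  ]))]
tip_rack [(0.69, array([0.678, 0.378, 0.064])), (0.61, array([0.535, 0.062, 0.118]))]
```

View pics/scene.png

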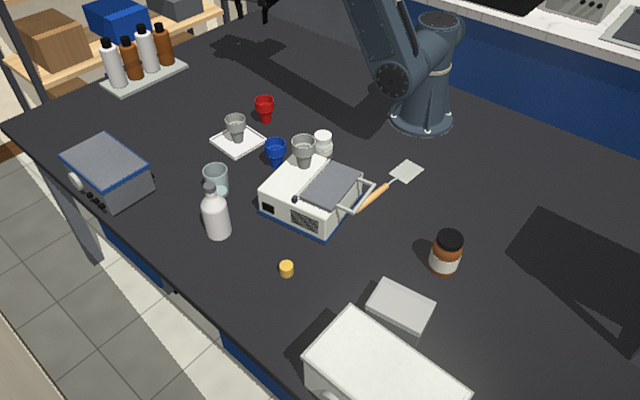

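View pics/side.png

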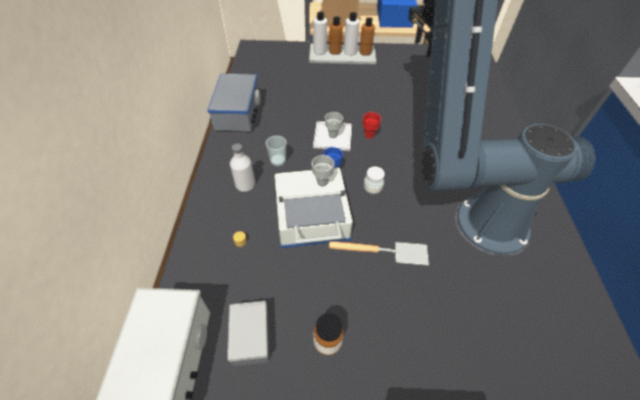

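The steel cup stands on the photometer at scene (303,150) and the target cup in the white tray at (235,127). The blue cup at (275,150) and the red one at (264,107) are look-alikes. The bar is at about (365,195).

```bash
cat >> h.py <<'E'
np.set_printoptions(precision=4,suppress=True)
def step(target):
    "shift to the world target, in cm along the tool axes"
    s=readout.read_state();R=np.array(s["tcp_rot"]);d=np.array(target)-s["position"]
    print("t",s["time_s"],"pos",s["position"],"yaw",np.degrees(np.arctan2(R[1,0],R[0,0])),"shift cm",R.T@d*100)
E
python3 - <<'E'
from h import *
s=readout.read_state();R=np.array(s["tcp_rot"]);m=camera_model("wrist")
print(m["camera_matrix"],R.T@m["pose"][:3,:3],R.T@(m["pose"][:3,3]-s["position"]))
for t in([.5,-.04,.16],[.49,-.352,.065],[.49,-.2,.06],[.36,-.37,.06]): print(t)
E
```

```text
[[337.8055   0.     320.8407]
 [  0.     337.8055 202.662 ]
 [  0.       0.       1.    ]] [[-0.0005  0.9517  0.307 ]
 [ 1.      0.0007 -0.0005]
 [-0.0006  0.307  -0.9517]] [ 0.0842 -0.0002 -0.1617]
[0.5, -0.04, 0.16]
[0.49, -0.352, 0.065]
[0.49, -0.2, 0.06]
[0.36, -0.37, 0.06]
```

Emit:
send_rows([
  [[0, 0, 8.15, 0, 0, 0, 1], [0, 0, 8.15, 0, 0, 0, 1], [0, 0, 0, 4, -2.5, -1.5, 1], [0, 0, 0, 4, -2.5, -1.5, 1], [0, 0, 0, 4, -2.5, -1.5, 1]],
])

```text
time_s: 1.6
position: [0.2964, -0.524, 0.2679]
tcp_rot: [[1.0, -0.001, 0.0], [-0.001, -1.0, 0.0], [0.0, -0.0, -1.0]]
force: [0.4, -0.2, -0.3]
opening: 1.004
```

Emit:
send_rows([
  [[0, 0, 0, 4, -4, 0, 1], [0, 0, 0, 4, -4, 0, 1], [0, 0, 0, 4, -4, 0, 1], [0, 0, 0, 4, -3, 0, 1], [0, 0, 0, 4, -2, 0, 1]],
])

```text
time_s: 2.1
position: [0.4828, -0.366, 0.2679]
tcp_rot: [[1.0, 0.001, -0.0], [0.001, -1.0, 0.001], [-0.0, -0.001, -1.0]]
force: [0.3, -0.2, 0.0]
opening: 0.997
```

```bash
python3 - <<'E'
from h import *
s=readout.read_state();print(s["position"])
a=capture("wrist");cv2.imwrite("pics/w1.png",a)
for t in("cup_mid","base_cup_mid","tray","flap_bar"):
    for r in regions_of("wrist",t)[:4]:
        c=[x for x in cv2.findContours(r["mask"].astype(np.uint8),0,2)[0]];c=max(c,key=cv2.contourArea)
        print(t,round(r["p"],2),cv2.boundingRect(c),cv2.minAreaRect(c))
    for r in spot_in("wrist",t)[:4]: print("   ",round(r["p"],2),np.array(r["location"]),proj("wrist",r["location"]))
E
```

```text
[ 0.4828 -0.366   0.2679]
cup_mid 0.69 (0, 130, 18, 35) ((8.5, 147.0), (34.0, 17.0), 90.0)
cup_mid 0.65 (129, 140, 72, 61) ((163.68997192382812, 170.1699981689453), (69.86215209960938, 60.669761657714844), 8.13010311126709)
    0.82 [ 0.5218 -0.0705  0.1113] [  4.0747 144.0346]
    0.74 [ 0.4868 -0.1842  0.0613] [155.9179 169.8572]
base_cup_mid 0.67 (306, 244, 52, 51) ((331.5, 269.0), (50.0, 51.0), 90.0)
base_cup_mid 0.65 (292, 141, 60, 62) ((322.0500183105469, 172.35000610351562), (58.502132415771484, 60.71572494506836), 18.43494987487793)
    0.84 [ 0.4765 -0.3654  0.0632] [317.7402 177.7242]
    0.74 [ 0.3431 -0.3801  0.056 ] [329.7492 280.0471]
tray 0.66 (269, 103, 110, 110) ((321.7315368652344, 157.7957305908203), (107.85206604003906, 103.67272186279297), 3.5763344764709473)
    0.74 [ 0.5105 -0.3629  0.0013] [315.4007 139.0084]
flap_bar 0.62 (0, 0, 130, 212) ((64.5, 105.5), (211.0, 129.0), 90.0)
```

View pics/w1.png

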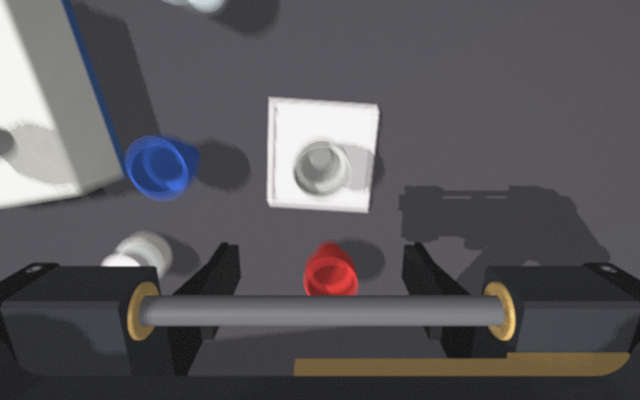

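The tray cup's rim is at about (321,168) in the tray, with blue at (157,168) and red at (331,275). Next I'll refine that rim and move over to the photometer.

```bash
python3 - <<'E'
from h import *
a=cv2.imread("pics/w1.png")
g=cv2.cvtColor(cv2.resize(a[120:220,260:390],None,fx=6,fy=6,interpolation=cv2.INTER_CUBIC),6)
for p in(100,60):
  c=cv2.HoughCircles(cv2.GaussianBlur(g,(9,9),2),cv2.HOUGH_GRADIENT_ALT,1.5,60,param1=p,param2=.6,minRadius=130,maxRadius=210)
  if c is not None:
    for x,y,r in c[0][:5]: print(260+x/6,120+y/6,r/6,atz("wrist",260+x/6,120+y/6,.09))
print(atz("wrist",322,171.8,.09),proj("wrist",[.49,-.366,.09]))
cv2.imwrite("pics/w1c.png",g)
step([.51,-.06,.29])
E
```

```text
[ 0.4884 -0.3711  0.09  ] [317.05   170.2907]
t 2.55 pos [ 0.4804 -0.3696  0.2675] yaw -0.11062127453532723 shift cm [  2.8961 -30.9679  -2.2463]
```

View pics/w1c.png

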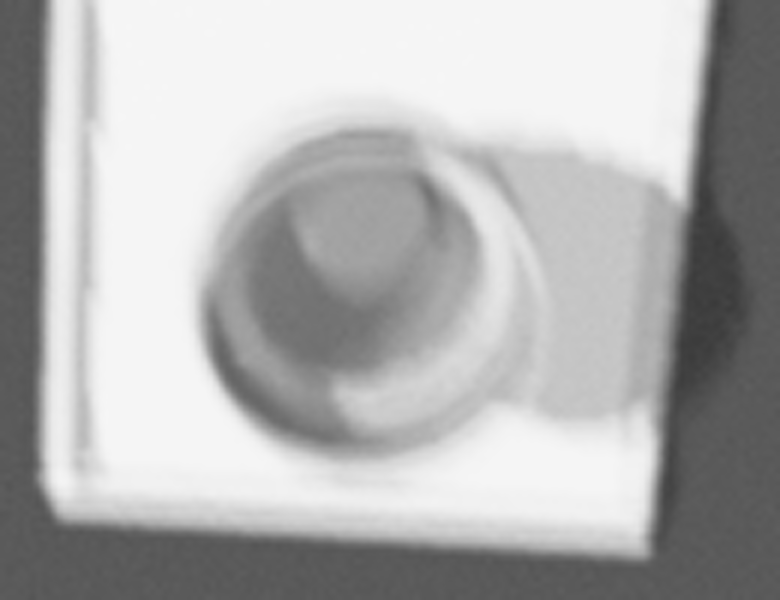

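```bash
python3 - <<'E'
from h import *
print(readout.read_state()["position"],readout.read_state()["qvel"])
a=capture("wrist");cv2.imwrite("pics/w2.png",a)
u,v=proj("wrist",[.493,-.368,.09]);print(u,v)
for r in regions_of("wrist","base_cup_mid")[:3]:print(cv2.boundingRect(r["mask"].astype(np.uint8)))
x0,y0=int(u)-50,int(v)-50;print(x0,y0)
g=cv2.resize(a[y0:y0+100,x0:x0+100],None,fx=6,fy=6,interpolation=cv2.INTER_CUBIC)
# predicted circles
for c,col in(([.493,-.368],(0,0,255)),):
  pts=np.array([proj("wrist",[c[0]+.031*np.cos(t),c[1]+.031*np.sin(t),.09]) for t in np.linspace(0,6.28,60)])
  cv2.polylines(g,[np.int32((pts-[x0,y0])*6)],True,col)
cv2.imwrite("pics/w2c.png",g)
E
```

```text
[ 0.4804 -0.3696  0.2675] [-0.0095 -0.0085 -0.1682  0.2164  0.108  -0.0236]
319.01464023831664 167.50679425878275
(303, 243, 53, 52)
(289, 139, 59, 62)
269 117
```

View pics/w2c.png

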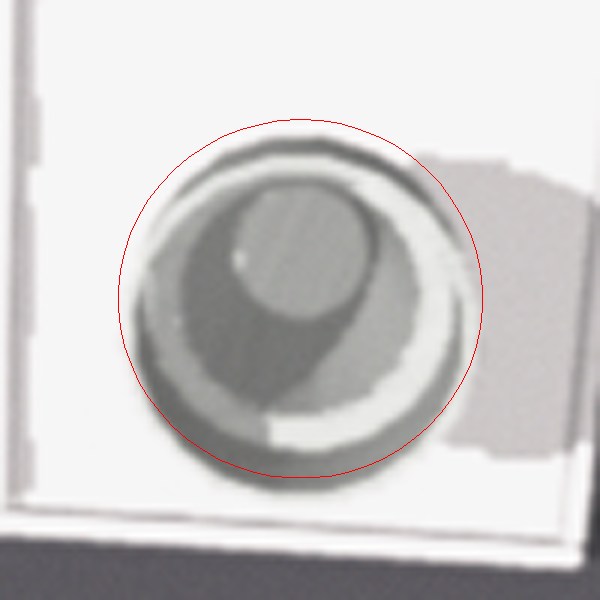

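Emit:
send_rows([
  [[0, 0, 0, 0.5, -5, -0.5, 1], [0, 0, 0, 0.5, -5, -0.5, 1], [0, 0, 0, 0.5, -5, -0.5, 1], [0, 0, 0, 0, -5, -0.5, 1], [0, 0, 0, 0, -5, 0, 1]],
])

```text
time_s: 3.15
position: [0.4965, -0.1194, 0.2882]
tcp_rot: [[1.0, -0.002, 0.002], [-0.002, -1.0, -0.001], [0.002, 0.001, -1.0]]
force: [1.6, 0.7, 0.4]
opening: 0.999
```

Emit:
send_rows([
  [[0, 0, 0, 0, -3, 0, 1], [0, 0, 0, 0, -2, 0, 1], [0, 0, 0, 0, -1, 0, 1], [0, 0, 0, 0, 0, 0, 1], [0, 0, 0, 0, 0, 0, 1]],
])

```text
time_s: 3.65
position: [0.4966, -0.0614, 0.2875]
tcp_rot: [[1.0, -0.0, 0.0], [-0.0, -1.0, -0.001], [0.0, 0.001, -1.0]]
force: [0.2, 0.9, -1.3]
opening: 1.001
```

```bash
python3 - <<'E'
from h import *
print(readout.read_state()["position"])
a=capture("wrist");cv2.imwrite("pics/w3.png",a)
for t in("cup_mid","flap_mid","flap_bar"):
    for r in regions_of("wrist",t)[:3]:
        c=max(cv2.findContours(r["mask"].astype(np.uint8),0,2)[0],key=cv2.contourArea)
        print(t,round(r["p"],2),cv2.boundingRect(c),cv2.minAreaRect(c))
    for r in spot_in("wrist",t)[:3]: print("   ",round(r["p"],2),np.array(r["location"]),proj("wrist",r["location"]))
print(readout.read_state()["position"])
E
```

```text
[ 0.4966 -0.0614  0.2875]
cup_mid 0.86 (408, 150, 62, 57) ((438.5, 178.0), (56.0, 61.0), 90.0)
cup_mid 0.68 (274, 132, 79, 79) ((312.73077392578125, 171.84613037109375), (77.65802764892578, 76.82598114013672), 56.3099365234375)
    0.87 [ 0.4826 -0.2088  0.0604] [444.8397 180.5866]
flap_mid 0.97 (88, 44, 177, 178) ((173.7769775390625, 140.18624877929688), (173.24826049804688, 148.70733642578125), 77.0385971069336)
    0.78 [0.5445 0.061  0.1162] [194.4197 133.1043]
flap_bar 0.63 (88, 38, 189, 184) ((179.98977661132812, 139.69174194335938), (175.93182373046875, 160.78176879882812), 77.53506469726562)
    0.93 [0.5486 0.0578 0.1197] [196.3626 129.0175]
[ 0.4964 -0.061   0.2873]
```

View pics/w3.png

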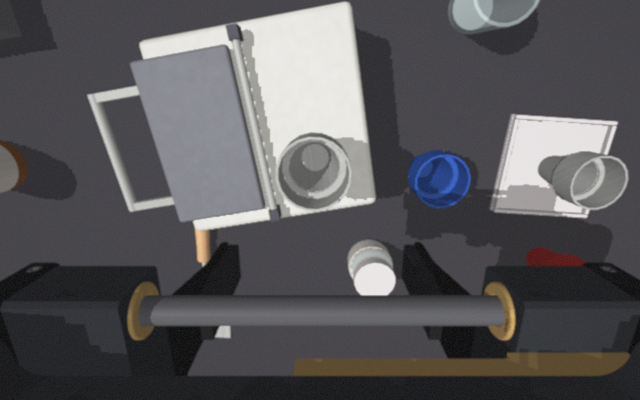

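The cup's rim is at (313,171), the hinge line runs from (236,32) to (275,213), and the bar from (92,97) to (132,210), so the photometer is yawed about 12°. The tray cup's rim bottom and sides give roughly (0.490, -0.368).

```bash
python3 - <<'E'
from h import *
s=readout.read_state();R=np.array(s["tcp_rot"])
print("cup",atz("wrist",313.5,171.7,.185), "bluecheck",atz("wrist",592,180,.09))
h1,h2=[atz("wrist",*p,.112) for p in((236,32),(275,213))]
b1,b2=[atz("wrist",*p,.112) for p in((93,97),(132,209))]
print(h1,h2,np.degrees(np.arctan2((h1-h2)[1],(h1-h2)[0])),b1,b2,np.degrees(np.arctan2((b1-b2)[1],(b1-b2)[0])),(b1+b2)/2)
a=cv2.imread("pics/w3.png")
g=cv2.resize(a[20:230,70:370],None,fx=2.6,fy=2.6,interpolation=cv2.INTER_CUBIC)
c=atz("wrist",313.5,171.7,.185)
pts=np.array([proj("wrist",[c[0]+.031*np.cos(t),c[1]+.031*np.sin(t),.185]) for t in np.linspace(0,6.28,60)])
cv2.polylines(g,[np.int32((pts-[70,20])*2.6)],True,(0,0,255))
cv2.imwrite("pics/w3c.png",g)
step([c[0],c[1],.24])
E
```

```text
cup [ 0.5214 -0.0554  0.185 ] bluecheck [ 0.4904 -0.3578  0.09  ]
[0.6336 0.0151 0.112 ] [ 0.4605 -0.0127  0.112 ] 9.095686694593606 [0.5779 0.1555 0.112 ] [0.4652 0.1379 0.112 ] 8.8925539552922 [0.5215 0.1467 0.112 ]
t 4.0 pos [ 0.4964 -0.061   0.2873] yaw -0.044641735595346566 shift cm [ 2.4994 -0.5666  4.7286]
```

View pics/w3c.png

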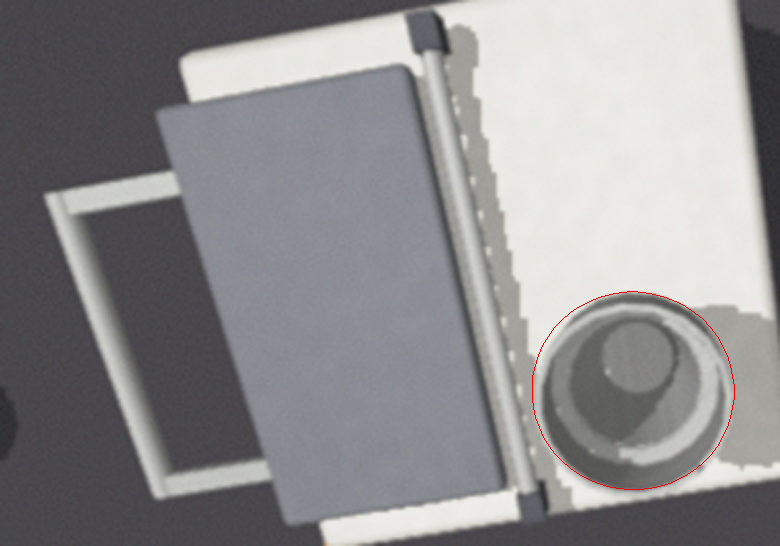

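Emit:
send_rows([
  [[0, 0, 0, 1.2, -0.3, 1, 1], [0, 0, 0, 1.3, -0.27, 2, 1], [0, 0, 0, 0, 0, 2.5, 1], [0, 0, 0, 0, 0, 2.5, 1], [0, 0, 0, 0, 0, 1.5, 1]],
])

```text
time_s: 4.5
position: [0.5211, -0.0541, 0.1897]
tcp_rot: [[1.0, 0.0, -0.003], [0.0, -1.0, 0.001], [-0.003, -0.001, -1.0]]
force: [-0.4, -0.8, -0.3]
opening: 1.0
```

Emit:
send_rows([
  [[0, 0, 0, 0, 0, 1.5, 1], [0, 0, 0, 0, 0, 1.1, 1], [0, 0, 0, 0, 0, 0.8, 1], [0, 0, 0, 0, 0, 0, 1], [0, 0, 0, 0, 0, 0, 1]],
])

```text
time_s: 5.0
position: [0.5218, -0.0547, 0.1585]
tcp_rot: [[1.0, 0.0, 0.001], [0.0, -1.0, -0.0], [0.001, 0.0, -1.0]]
force: [0.5, -0.3, -0.1]
opening: 1.002
```

```bash
python3 - <<'E'
from h import *
step([.5214,-.0554,.156])
cv2.imwrite("pics/w4.png",capture("wrist"))
E
```

```text
t 5.0 pos [ 0.5218 -0.0547  0.1585] yaw 0.01867811828226509 shift cm [-0.0388  0.0706  0.2517]
```

View pics/w4.png

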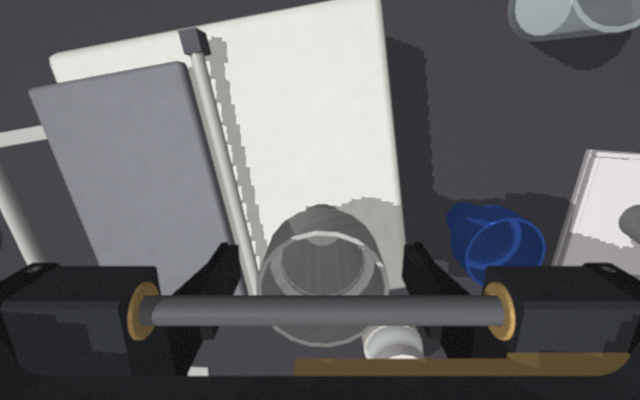

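The cup's collar (259–388) sits centred between the fingers (238–405). I'll close now.

Emit:
send_rows([
  [[0, 0, 0, 0, 0, 0.2, 0.3], [0, 0, 0, 0, 0, 0, -1], [0, 0, 0, 0, 0, 0, -1], [0, 0, 0, 0, 0, 0, -1], [0, 0, 0, 0, 0, 0, -1]],
])

```text
time_s: 5.55
position: [0.5215, -0.0548, 0.1566]
tcp_rot: [[1.0, 0.0, 0.001], [0.0, -1.0, -0.0], [0.001, 0.0, -1.0]]
force: [-0.4, -0.6, 1.5]
opening: 0.708
```

Emit:
send_rows([
  [[0, 0, 0, 0, 0, 0, -1], [0, 0, 0, 0, 0, -0.3, -1], [0, 0, 0, 0, 0, -0.8, -1], [0, 0, 0, 0, 0, -1, -1], [0, 0, 0, 0, 0, -1, -1]],
])

```text
time_s: 6.05
position: [0.5215, -0.0546, 0.1883]
tcp_rot: [[1.0, 0.0, 0.0], [0.0, -1.0, -0.0], [0.0, 0.0, -1.0]]
force: [-0.7, -0.1, -1.4]
opening: 0.713
```

Emit:
send_rows([
  [[0, 0, 0, 0, 0.5, -1, -1], [0, 0, 0, -0.2, 1.5, -1, -1], [0, 0, 0, -0.4, 2.5, -0.5, -1], [0, 0, 0, -0.4, 3, 0, -1], [0, 0, 0, -0.4, 3, 0, -1]],
])

```text
time_s: 6.55
position: [0.5073, -0.1618, 0.2135]
tcp_rot: [[1.0, 0.001, 0.001], [0.001, -1.0, -0.001], [0.001, 0.001, -1.0]]
force: [0.5, -0.4, -1.3]
opening: 0.713
```

Emit:
send_rows([
  [[0, 0, 0, -0.3, 3, 0, -1], [0, 0, 0, -0.3, 3, 0, -1], [0, 0, 0, -0.3, 3, 0, -1], [0, 0, 0, -0.3, 3, 0, -1], [0, 0, 0, -0.3, 3, 0, -1]],
])

```text
time_s: 7.05
position: [0.4916, -0.3122, 0.2131]
tcp_rot: [[1.0, -0.001, 0.0], [-0.001, -1.0, -0.001], [0.0, 0.001, -1.0]]
force: [0.2, -0.7, -1.4]
opening: 0.714
```

Emit:
send_rows([
  [[0, 0, 0, -0.3, 2.5, 0, -1], [0, 0, 0, -0.3, 1.8, 0, -1], [0, 0, 0, 0, 1, 0, -1], [0, 0, 0, 0, 0.5, 0, -1], [0, 0, 0, 0, 0, 0, -1]],
])

```text
time_s: 7.55
position: [0.4864, -0.3677, 0.2124]
tcp_rot: [[1.0, 0.0, -0.0], [0.0, -1.0, 0.0], [-0.0, -0.0, -1.0]]
force: [-0.3, 0.0, -1.3]
opening: 0.709
```

```bash
python3 - <<'E'
from h import *
step([.4895,-.368,.19])
E
```

```text
t 7.55 pos [ 0.4864 -0.3677  0.2124] yaw 0.004860328224308629 shift cm [0.3085 0.0289 2.2371]
```

Emit:
send_rows([
  [[0, 0, 0, 0.15, 0, 1, -1], [0, 0, 0, 0.15, 0, 2, -1], [0, 0, 0, 0, 0, 1.8, -1], [0, 0, 0, 0, 0, 0.7, -1], [0, 0, 0, 0, 0, 0, -1]],
])

```text
time_s: 8.05
position: [0.489, -0.3659, 0.1558]
tcp_rot: [[1.0, 0.001, -0.003], [0.001, -1.0, 0.003], [-0.003, -0.003, -1.0]]
force: [-0.4, -0.1, -1.4]
opening: 0.708
```

```bash
python3 - <<'E'
from h import *
step([.4895,-.368,.094])
a=capture("wrist");b=capture("side");c=capture("scene")
f=lambda im,x,y,w,h,k:cv2.resize(im[y:y+h,x:x+w],None,fx=k,fy=k,interpolation=cv2.INTER_CUBIC)
top=np.hstack([f(b,280,70,100,100,4),f(c,190,70,100,100,4)])
cv2.imwrite("pics/n1.png",np.vstack([top,f(a,220,100,200,50,4)]))
E
```

```text
t 8.05 pos [ 0.489  -0.3659  0.1558] yaw 0.0833260802177335 shift cm [0.0681 0.2275 6.1764]
```

View pics/n1.png

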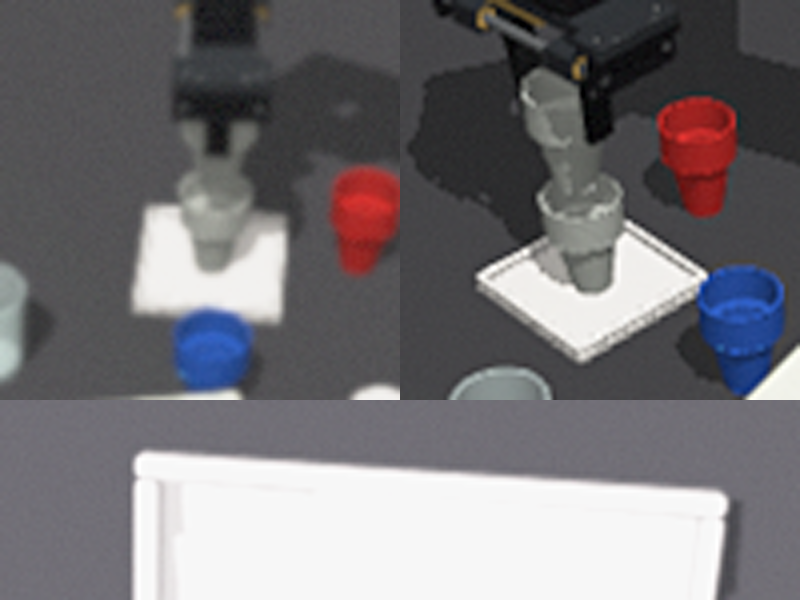

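The held cup's foot enters just above the tray cup's rim. I'll check the axis offset numerically.

```bash
python3 - <<'E'
from h import *
p=readout.read_state()["position"];print(p)
for c,o,rim,foot in(("scene",(190,70),(182,203),(172,190)),("side",(280,70),(215,190),None)):
    obs=np.array(o)+np.array(rim)/4;print(c,"rim seen",obs,"->",atz(c,*obs,.09),"pred",proj(c,[.4895,-.368,.09]),"held foot pred",proj(c,[p[0],p[1],p[2]-.0566]),"held rim pred",proj(c,[p[0],p[1],p[2]+.0284]))
E
```

```text
[ 0.4901 -0.3678  0.1581]
scene rim seen [235.5  120.75] -> [ 0.4963 -0.356   0.09  ] pred [234.5137 118.2047] held foot pred [233.9478 115.1832] held rim pred [230.3265  90.9409]
side rim seen [333.75 117.5 ] -> [ 0.4851 -0.3637  0.09  ] pred [332.5131 116.6681] held foot pred [332.4758 114.0724] held rim pred [333.5008  93.476 ]
```

Emit:
send_rows([
  [[0, 0, 0, 0, 0, 0.6, -1], [0, 0, 0, 0, 0, 1, -1], [0, 0, 0, 0, 0, 1, -1], [0, 0, 0, 0, 0, 0.7, -1], [0, 0, 0, 0, 0, 0.4, -1]],
])

```text
time_s: 8.7
position: [0.4889, -0.3672, 0.119]
tcp_rot: [[1.0, 0.0, -0.001], [0.0, -1.0, 0.002], [-0.001, -0.002, -1.0]]
force: [0.6, -0.3, -1.8]
opening: 0.712
```

Emit:
send_rows([
  [[0, 0, 0, 0, 0, 0.5, -1], [0, 0, 0, 0, 0, 0.5, -1], [0, 0, 0, 0, 0, 0.4, -1], [0, 0, 0, 0, 0, 0.2, -1], [0, 0, 0, 0, 0, 0, -1]],
])

```text
time_s: 9.2
position: [0.4894, -0.3675, 0.1041]
tcp_rot: [[1.0, 0.0, -0.0], [0.0, -1.0, 0.0], [-0.0, -0.0, -1.0]]
force: [-0.0, 0.6, -1.7]
opening: 0.711
```

Emit:
send_rows([
  [[0, 0, 0, 0, 0, 0.3, -1], [0, 0, 0, 0, 0, 0.3, -1], [0, 0, 0, 0, 0, 0.2, -1], [0, 0, 0, 0, 0, 0.1, -1], [0, 0, 0, 0, 0, 0, -1]],
])

```text
time_s: 9.7
position: [0.4894, -0.3676, 0.0952]
tcp_rot: [[1.0, 0.0, -0.0], [0.0, -1.0, 0.0], [-0.0, -0.0, -1.0]]
force: [0.2, -0.6, -1.7]
opening: 0.71
```

Emit:
send_rows([
  [[0, 0, 0, 0, 0, 0.1, -1], [0, 0, 0, 0, 0, 0.1, -1], [0, 0, 0, 0, 0, 0, -1], [0, 0, 0, 0, 0, 0, -1], [0, 0, 0, 0, 0, 0, -1]],
])

```text
time_s: 10.2
position: [0.4896, -0.3677, 0.0937]
tcp_rot: [[1.0, 0.0, 0.0], [0.0, -1.0, -0.0], [0.0, 0.0, -1.0]]
force: [-0.4, -0.1, 2.0]
opening: 0.711
```

Contact came at exactly the expected height of 0.0937, so the cup is seated. I'll let it go and rise.

Emit:
send_rows([
  [[0, 0, 0, 0, 0, 0, 0.5], [0, 0, 0, 0, 0, 0, 0.7], [0, 0, 0, 0, 0, 0, 1], [0, 0, 0, 0, 0, 0, 1], [0, 0, 0, 0, 0, 0, 1]],
])

```text
time_s: 10.7
position: [0.4895, -0.3677, 0.0933]
tcp_rot: [[1.0, 0.0, -0.0], [0.0, -1.0, 0.0], [-0.0, -0.0, -1.0]]
force: [0.3, 0.0, 0.9]
opening: 0.974
```

Emit:
send_rows([
  [[0, 0, 0, 0, 0, -0.5, 1], [0, 0, 0, 0, 0, -1.5, 1], [0, 0, 0, 0, 0, -3, 1], [0, 0, 0, 0, 0, -4, 1], [0, 0, 0, 0, 0, -4, 1]],
])

```text
time_s: 11.2
position: [0.4892, -0.3673, 0.2246]
tcp_rot: [[1.0, 0.0, -0.001], [0.0, -1.0, 0.001], [-0.001, -0.001, -1.0]]
force: [1.1, -0.2, 0.4]
opening: 0.998
```

Emit:
send_rows([
  [[0, 0, 0, 0, 0, -3, 1], [0, 0, 0, 0, 0, -1, 1], [0, 0, 0, 0, 0, 0, 1], [0, 0, 0, 0, 0, 0, 1], [0, 0, 0, 0, 0, 0, 1]],
])

```text
time_s: 11.7
position: [0.4885, -0.3667, 0.261]
tcp_rot: [[1.0, 0.0, -0.003], [0.0, -1.0, 0.003], [-0.003, -0.003, -1.0]]
force: [0.2, 0.1, -0.5]
opening: 0.997
```

```bash
python3 - <<'E'
from h import *
step([.524,.1445,.24])
a=capture("wrist");b=capture("side");c=capture("scene")
f=lambda im,x,y,w,h,k:cv2.resize(im[y:y+h,x:x+w],None,fx=k,fy=k,interpolation=cv2.INTER_CUBIC)
for t in((.09),(.122)):print(proj("wrist",[.4895,-.368,t]))
print([(cv2.boundingRect(r["mask"].astype(np.uint8)),round(r["p"],2)) for n in("cup_mid","base_cup_mid") for r in regions_of("wrist",n)])
cv2.imwrite("pics/n2.png",np.hstack([f(b,280,70,100,100,3),f(c,190,70,100,100,3),f(a,270,100,100,150,2)]))
E
```

```text
t 11.7 pos [ 0.4885 -0.3667  0.261 ] yaw 0.014592646519531906 shift cm [  3.5713 -51.1085   2.262 ]
[321.8547 179.9377]
[321.8952 188.4125]
[((290, 152, 66, 69), 0.92), ((126, 146, 75, 62), 0.82), ((0, 0, 128, 217), 0.72), ((306, 250, 53, 47), 0.69), ((301, 147, 42, 12), 0.5)]
```

View pics/n2.png

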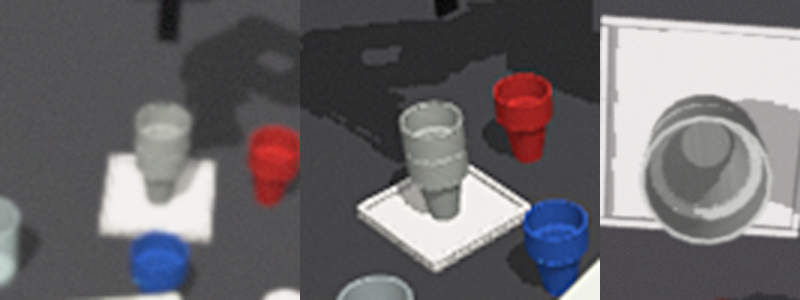

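The cup is nested upright in the tray cup. Now on to the bar: turn the tool by 9° of yaw and set a partial opening of about 39 mm so the inner finger fits in the gap.

Emit:
send_rows([
  [[0, 0, 0, 0, -3, 0, 0.5], [0, 0, 0, 0.5, -5, 0, 0], [0, 0, 0, 0.5, -5, 0, -0.1], [0, 0, 0, 0.5, -5, 0, -0.1], [0, 0, 0, 0.5, -5, 0, -0.1]],
])

```text
time_s: 12.45
position: [0.5092, -0.1369, 0.2633]
tcp_rot: [[1.0, -0.0, 0.0], [-0.0, -1.0, 0.0], [0.0, -0.0, -1.0]]
force: [0.6, -0.4, -0.3]
opening: 0.63
```

Emit:
send_rows([
  [[0, 0, 0, 0.5, -5, 0, -0.1], [0, 0, 0, 0.5, -5, 0, -0.1], [0, 0, 0, 0.5, -5, 0, -0.1], [0, 0, 0, 0, -4.5, 0, -0.1], [0, 0, 0, 0, -4, 0, -0.1]],
])

```text
time_s: 12.95
position: [0.5239, 0.098, 0.2633]
tcp_rot: [[1.0, 0.001, -0.0], [0.001, -1.0, 0.0], [-0.0, -0.0, -1.0]]
force: [0.7, -0.6, 0.1]
opening: 0.452
```

Emit:
send_rows([
  [[0, 0, 0, 0, -3, 0, -0.1], [0, 0, 0, 0, -1.5, 0, -0.1], [0, 0, -4.5, 0, 0, 0, -0.1], [0, 0, -4.5, 0, 0, 0, -0.1], [0, 0, 0, 0, 0, 0, -0.1]],
])

```text
time_s: 13.45
position: [0.5242, 0.1401, 0.2632]
tcp_rot: [[0.988, 0.156, -0.0], [0.156, -0.988, -0.001], [-0.0, 0.0, -1.0]]
force: [0.3, 0.0, 0.3]
opening: 0.451
```

```bash
python3 - <<'E'
from h import *
step([.524,.1445,.13]);print(readout.read_state()["qvel"])
a=capture("wrist")
cv2.imwrite("pics/b1.png",a);print([proj("wrist",p) for p in([.524,.1445,.112],[.547,.0012,.112])],proj("wrist",readout.read_state()["position"]))
E
```

```text
t 13.45 pos [0.5242 0.1401 0.2632] yaw 8.996178742279824 shift cm [ 0.0506 -0.4426 13.3176]
[-0.5258 -0.0422  0.0014  0.0936 -0.0685  3.2577]
[array([316.006 , 185.5345]), array([467.5658, 184.8447])] [320.8774 259.9258]
```

View pics/b1.png

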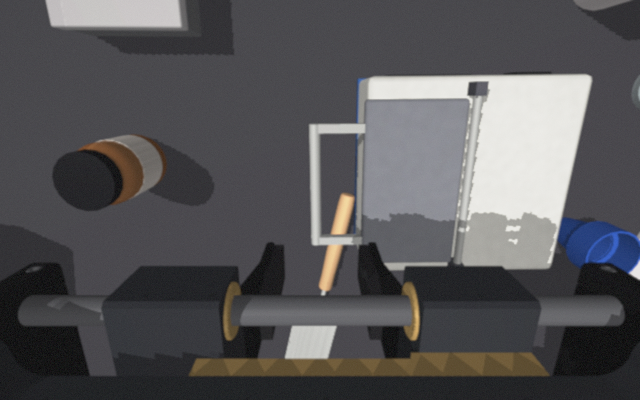

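The bar runs from (314,128) to (316,240), with its middle within 1 px of the prediction. I'll descend.

Emit:
send_rows([
  [[0, 0, 0, 0, -0.44, 2, -0.1], [0, 0, 0, 0, 0, 4, -0.1], [0, 0, 0, 0, 0, 3, -0.1], [0, 0, 0, 0, 0, 2, -0.1], [0, 0, 0, 0, 0, 1, -0.1]],
])

```text
time_s: 14.0
position: [0.5224, 0.1442, 0.1414]
tcp_rot: [[0.988, 0.154, -0.004], [0.154, -0.988, -0.0], [-0.004, -0.0, -1.0]]
force: [-0.0, 0.2, -0.1]
opening: 0.45
```

Emit:
send_rows([
  [[0, 0, 0, 0, 0, 1, -0.1], [0, 0, 0, 0, 0, 1.5, -0.1], [0, 0, 0, 0, 0, 1.5, -0.1], [0, 0, 0, 0, 0, 0.7, -0.1], [0, 0, 0, 0, 0, 0, -0.1]],
])

```text
time_s: 14.5
position: [0.5234, 0.1448, 0.096]
tcp_rot: [[0.988, 0.156, -0.001], [0.156, -0.988, -0.0], [-0.001, -0.0, -1.0]]
force: [-0.2, 0.8, -0.9]
opening: 0.449
```

```bash
python3 - <<'E'
from h import *
step([.524,.1445,.093])
E
```

```text
t 14.5 pos [0.5234 0.1448 0.096 ] yaw 8.985503819960583 shift cm [0.0575 0.039  0.3029]
```

Emit:
send_rows([
  [[0, 0, 0, 0, 0, 0.2, -0.1], [0, 0, 0, 0, 0, 0, -0.5], [0, 0, 0, 0, 0, 0, -1], [0, 0, 0, 0, 0, 0, -1], [0, 0, 0, 0, 0, 0, -1]],
])

```text
time_s: 15.0
position: [0.5236, 0.145, 0.0947]
tcp_rot: [[0.988, 0.157, 0.001], [0.157, -0.988, 0.0], [0.001, 0.0, -1.0]]
force: [0.3, -0.0, -0.1]
opening: 0.174
```

Emit:
send_rows([
  [[0, 0, 0, 0, 0, 0, -1], [0, 0, 0, 0, 0, 0, -1], [0, 0, 0, 0, 0, 0, -1], [0, 0, 0, 0, 0, -0.2, -1], [0, 0, 0, 0, 0, -0.3, -1]],
])

```text
time_s: 15.5
position: [0.5235, 0.1454, 0.0992]
tcp_rot: [[0.988, 0.157, -0.0], [0.157, -0.988, 0.001], [0.0, -0.001, -1.0]]
force: [1.1, 4.2, -1.6]
opening: 0.101
```

```bash
python3 - <<'E'
from h import *
s=readout.read_state();print(s["position"],s["opening"],s["force"],s["moment"])
# arc: rows of equal angle; radius .145; y tool = -n
r=14.5;th=np.radians(np.concatenate([[2],np.arange(5,91,5)]))
for a,b in zip(th[:-1],th[1:]): print(int(round(np.degrees(b))),"dy",round(r*(np.cos(a)-np.cos(b)),2),"dz",round(-r*(np.sin(b)-np.sin(a)),2))
E
```

```text
[0.5235 0.1454 0.0992] 0.10057841044714844 [ 1.1056  4.1665 -1.6154] [ 0.7635 -0.1319  0.0417]
5 dy 0.05 dz -0.76
10 dy 0.17 dz -1.25
15 dy 0.27 dz -1.23
20 dy 0.38 dz -1.21
25 dy 0.48 dz -1.17
30 dy 0.58 dz -1.12
35 dy 0.68 dz -1.07
40 dy 0.77 dz -1.0
45 dy 0.85 dz -0.93
50 dy 0.93 dz -0.85
55 dy 1.0 dz -0.77
60 dy 1.07 dz -0.68
65 dy 1.12 dz -0.58
70 dy 1.17 dz -0.48
75 dy 1.21 dz -0.38
80 dy 1.23 dz -0.27
85 dy 1.25 dz -0.17
90 dy 1.26 dz -0.06
```

Emit:
send_rows([
  [[0, 0, 0, 0, 0.02, -0.35, -1], [0, 0, 0, 0, 0.03, -0.4, -1], [0, 0, 0, 0, 0.07, -0.62, -1], [0, 0, 0, 0, 0.1, -0.63, -1], [0, 0, 0, 0, 0.12, -0.62, -1]],
])

```text
time_s: 16.0
position: [0.524, 0.1422, 0.1261]
tcp_rot: [[0.988, 0.156, 0.0], [0.156, -0.988, 0.001], [0.0, -0.001, -1.0]]
force: [0.3, 4.9, -0.1]
opening: 0.103
```

Emit:
send_rows([
  [[0, 0, 0, 0, 0.15, -0.61, -1], [0, 0, 0, 0, 0.18, -0.61, -1], [0, 0, 0, 0, 0.2, -0.6, -1], [0, 0, 0, 0, 0.23, -0.59, -1], [0, 0, 0, 0, 0.25, -0.58, -1]],
])

```text
time_s: 16.5
position: [0.5256, 0.1326, 0.1563]
tcp_rot: [[0.988, 0.156, 0.001], [0.156, -0.988, 0.002], [0.001, -0.002, -1.0]]
force: [0.5, 6.5, 0.4]
opening: 0.103
```

```bash
cat >> h.py <<'E'
def lid():
    s=readout.read_state();R=np.array(s["tcp_rot"]);g=np.array(s["position"])-.019*R[:,2]
    n=np.array([-np.sin(np.radians(9)),np.cos(np.radians(9))]);d=(g[:2]-[.547,.0012])@n;z=g[2]-.112
    print("t",s["time_s"],"grasp d,z",d,z,"r",np.hypot(d,z),"angle",np.degrees(np.arctan2(z,d)),"open",s["opening"],"F",np.array(s["force"]))
E
python3 -c "
from h import *
lid()"
```

```text
t 16.5 grasp d,z 0.1331250575548067 0.0632701734251475 r 0.1473953723636493 angle 25.420278180534083 open 0.10309055912325205 F [0.4643 6.5162 0.3902]
```

Emit:
send_rows([
  [[0, 0, 0, 0, 0.27, -0.57, -1], [0, 0, 0, 0, 0.3, -0.56, -1], [0, 0, 0, 0, 0.33, -0.54, -1], [0, 0, 0, 0, 0.35, -0.53, -1], [0, 0, 0, 0, 0.37, -0.51, -1]],
])

```text
time_s: 17.0
position: [0.5282, 0.1172, 0.1838]
tcp_rot: [[0.988, 0.156, 0.001], [0.156, -0.988, 0.004], [0.002, -0.003, -1.0]]
force: [-0.6, 9.3, 3.9]
opening: 0.104
```

Emit:
send_rows([
  [[0, 0, 0, 0, 0.39, -0.49, -1], [0, 0, 0, 0, 0.42, -0.47, -1], [0, 0, 0, 0, 0.44, -0.46, -1], [0, 0, 0, 0, 0.46, -0.43, -1], [0, 0, 0, 0, 0.47, -0.42, -1]],
])

```text
time_s: 17.5
position: [0.5318, 0.0966, 0.2074]
tcp_rot: [[0.988, 0.155, 0.002], [0.155, -0.988, 0.005], [0.003, -0.005, -1.0]]
force: [-0.9, 9.2, 9.2]
opening: 0.101
```

```bash
python3 -c "
from h import *
lid()"
```

```text
t 17.5 grasp d,z 0.09646852034885041 0.1143749990259625 r 0.1496255854474277 angle 49.85435646864801 open 0.10104546931437254 F [-0.8577  9.1806  9.2484]
```

Emit:
send_rows([
  [[0, 0, 0, 0, 0.4, -0.5, -1], [0, 0, 0, 0, 0.42, -0.48, -1], [0, 0, 0, 0, 0.45, -0.45, -1], [0, 0, 0, 0, 0.48, -0.42, -1], [0, 0, 0, 0, 0.5, -0.38, -1]],
])

```text
time_s: 18.0
position: [0.5361, 0.0702, 0.2272]
tcp_rot: [[0.988, 0.157, 0.002], [0.157, -0.988, -0.002], [0.001, 0.003, -1.0]]
force: [7.4, -1.7, -10.0]
opening: 0.103
```

```bash
python3 -c "
from h import *
lid()"
```

```text
t 18.0 grasp d,z 0.069887773262387 0.13423584620610107 r 0.1513392323828915 angle 62.496972720699596 open 0.1026873756373715 F [ 7.3539 -1.6937 -9.9892]
```

Emit:
send_rows([
  [[0, 0, 0, 0, 0.55, -0.2, -1], [0, 0, 0, 0, 0.55, -0.22, -1], [0, 0, 0, 0, 0.58, -0.21, -1], [0, 0, 0, 0, 0.6, -0.2, -1], [0, 0, 0, 0, 0.6, -0.17, -1]],
])

```text
time_s: 18.5
position: [0.5404, 0.0435, 0.2387]
tcp_rot: [[0.988, 0.157, 0.002], [0.157, -0.988, 0.001], [0.002, -0.001, -1.0]]
force: [3.1, 3.9, 4.5]
opening: 0.104
```

```bash
python3 -c "
from h import *
lid()"
```

```text
t 18.5 grasp d,z 0.04281728492530742 0.14568856414391806 r 0.1518501814641375 angle 73.62214918486069 open 0.1044290013351263 F [3.1219 3.8839 4.5423]
```

Emit:
send_rows([
  [[0, 0, 0, 0, 0.55, -0.18, -1], [0, 0, 0, 0, 0.55, -0.16, -1], [0, 0, 0, 0, 0.55, -0.13, -1], [0, 0, 0, 0, 0.55, -0.1, -1], [0, 0, 0, 0, 0.5, -0.07, -1]],
])

```text
time_s: 19.0
position: [0.5444, 0.0163, 0.2444]
tcp_rot: [[0.988, 0.157, 0.001], [0.157, -0.988, 0.0], [0.001, 0.0, -1.0]]
force: [4.4, 2.1, 2.1]
opening: 0.099
```

```bash
python3 -c "
from h import *
lid()"
```

```text
t 19.0 grasp d,z 0.015353789735028992 0.1514452144179873 r 0.15222152222776394 angle 84.2110297151559 open 0.09944612204714226 F [4.4128 2.1008 2.1032]
```

Emit:
send_rows([
  [[0, 0, 0, 0, 0.4, -0.03, -1], [0, 0, 0, 0, 0.35, -0.02, -1], [0, 0, 0, 0, 0.25, 0, -1], [0, 0, 0, 0, 0.15, 0, -1], [0, 0, 0, 0, 0, 0, -1]],
])

```text
time_s: 19.5
position: [0.5461, 0.0049, 0.2449]
tcp_rot: [[0.988, 0.157, 0.001], [0.157, -0.988, -0.0], [0.001, 0.001, -1.0]]
force: [4.1, 1.8, 3.1]
opening: 0.102
```

Emit:
send_rows([
  [[0, 0, 0, 0, 0, 0, -1], [0, 0, 0, 0, 0, 0, -1], [0, 0, 0, 0, 0, 0, -1], [0, 0, 0, 0, 0, 0, -1], [0, 0, 0, 0, 0, 0, -1]],
])

```text
time_s: 20.0
position: [0.5461, 0.0054, 0.2449]
tcp_rot: [[0.988, 0.157, 0.001], [0.157, -0.988, -0.0], [0.001, 0.0, -1.0]]
force: [4.3, 1.1, 5.7]
opening: 0.103
```

```bash
python3 - <<'E'
from h import *
lid()
b=capture("side");c=capture("scene");a=capture("wrist")
f=lambda im,x,y,w,h,k:cv2.resize(im[y:y+h,x:x+w],None,fx=k,fy=k,interpolation=cv2.INTER_CUBIC)
top=np.hstack([f(b,260,80,130,170,3),f(c,180,80,130,170,3)])
cv2.imwrite("pics/f1.png",top)
E
```

```text
t 20.0 grasp d,z 0.004274862273366564 0.15189492381977593 r 0.15195506681144852 angle 88.3879189373809 open 0.10303121087093055 F [4.3394 1.0602 5.6771]
```

View pics/f1.png

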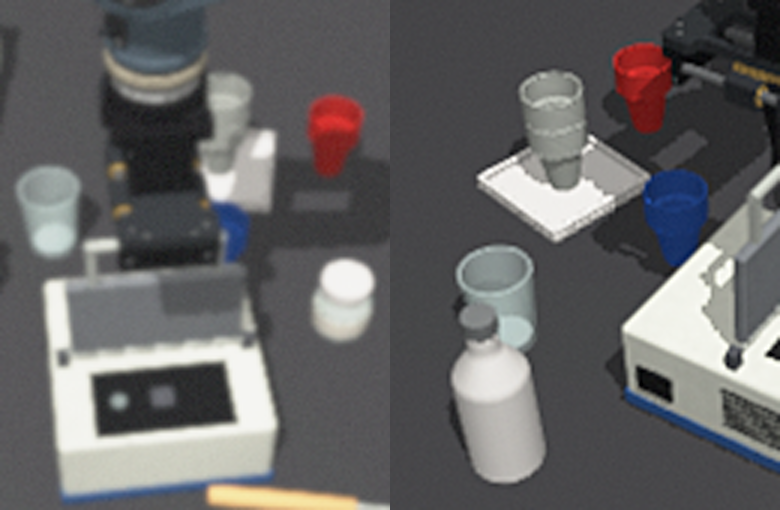

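Emit:
send_rows([
  [[0, 0, 0, 0, 0.1, 0, -1], [0, 0, 0, 0, 0.1, 0, -1], [0, 0, 0, 0, 0, 0, -1], [0, 0, 0, 0, 0, 0, -1], [0, 0, 0, 0, 0, 0, -1]],
])

```text
time_s: 20.65
position: [0.5463, 0.0035, 0.2449]
tcp_rot: [[0.988, 0.157, 0.001], [0.157, -0.988, 0.0], [0.001, 0.0, -1.0]]
force: [4.2, 2.2, 5.6]
opening: 0.097
```

Emit:
send_rows([
  [[0, 0, 0, 0, 0, 0, -1], [0, 0, 0, 0, 0, 0, -1], [0, 0, 0, 0, 0, 0, -1], [0, 0, 0, 0, 0, 0, -1], [0, 0, 0, 0, 0, 0, -1]],
])

```text
time_s: 21.15
position: [0.5464, 0.0035, 0.2449]
tcp_rot: [[0.988, 0.157, 0.001], [0.157, -0.988, 0.0], [0.001, 0.0, -1.0]]
force: [5.2, 1.4, 4.8]
opening: 0.105
```

```bash
python3 -c "
from h import *
lid(); print(bot.hand_in())"
```

```text
t 21.15 grasp d,z 0.0023986961801209304 0.1519299500167759 r 0.15194888435083867 angle 89.0954795297076 open 0.10454530630960539 F [5.1675 1.3794 4.8125]
the job is handed in; nothing more can be done
None
```

I nested the steel cup in the tray cup and let it go. Then I swung the lid up slowly by its bar and handed in at 21.2 s, still holding it upright. The hand-in reported no verdict.

**Cup:** it touched down at the expected height, with the tool at 0.0937 m (0.0936 m predicted). The pictures taken afterwards show the two cups stacked upright and in line in the tray. The blue and red look-alikes were not touched.

**Lid:** measured from the tool position, it stands at about 89°, at rest. The fingers are stopped on the bar, and the force on the tool is about 7 N.

**What disagreed:**
- **Lid radius:** it came out at about 152 mm instead of 145 mm. This looks like a height offset of about 6.5 mm in my hinge or grip estimate, and should change the lid angle by less than about 2°. It also pushed the force up to about 13 N partway through the swing.
- **Tray cup position:** my rough readings from the scene and side cameras were up to about 14 mm away from the wrist camera's measurement. I used the wrist camera's, and the touchdown height agreed with it.

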